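# Put the stray thing back on its mat and shut the cabinet

### The arm

A 6-joint arm with a two-finger parallel gripper is mounted at the origin on the work surface. World frame = base frame: x ahead of the robot, y to its left, z up, the work surface at z = 0. Lengths are in mm, angles in rad, forces in N, time in s.
With the tool pointing down it reaches from about 400 to 925 mm from the base axis. Payload 12.5 kg.
Tool frame: the origin (TCP) lies on the centre line of the jaws, within the pads' length; the fingertips stand 19 mm ahead of it and the grasp point (between the pads) is the TCP; z points along the fingers, y is the line along which they close (so a half turn about z gives the same grasp; the last joint's range is limited). The gripper opens to 95 mm and grips with 3 to 60 N. Pads are 20 mm wide; open, the fingers measure 119 mm over their backs; the gripper's body (75 mm by 180 mm) begins 59 mm behind the grasp point.
Start: joints at [-1.445, 0.491, 1.559, -0, 1.092, -0.106], TCP at [143.603, -608.295, 233.661] pointing down, gripper open.
Joint ranges: [-3.1, 3.1], [-0.84, 2.19], [0.05, 2.79], [-1.13, 4.28], [0.06, 2.93], [-2.69, 2.69]. Speed limits (rad/s): [2.22, 2.22, 2.79, 3.14, 3.14, 3.14].

### API

Orientations are given as [roll, pitch, yaw] about the fixed x, y, z axes, in that order (R = Rz(yaw) Ry(pitch) Rx(roll)).
In Python, from cell import state, read_camera, job_done gives the robot as it stands.
- The arm moves only by the tool arm_command, never from a script. Its argument "deltas" is a list of rows, each an object of numbers: "dx", "dy", "dz": the shift along the world's x, y, z in m; "yaw": the turn about the world's z in degrees. In form: [{"dx": .., "dy": .., "dz": .., "yaw": ..}, ...]. A call has 1 to 20 rows; each row shifts and turns the commanded pose from where the row before left it; what a row does not reach is not made up. A row lasts 1/10 s, in which the tool goes at most 50 mm and 8.59 degrees, less where a joint would pass 70% of its speed; a pose out of reach is approached as far as the arm can. A call with a gripper value outside its range is refused whole. "gripper" is the finger opening in m, from 0 to 0.0951, set as the call begins (left out, the last holds). The fingers move at their own pace and stop on an object; the grip force is fixed at half the most. Time passes only in rows, so rows that do not move let the fingers close. It gives the time, the measured TCP pose, the force, the opening and the grip force at its end, in the units of the state.
- state(): the state, without advancing time (a new reading comes with each control period).
- read_camera(name): name is "side" or "top" or "wrist"; returns a dict with "color" (420x560x3 uint8, red, green, blue), "range_z" (420x560 float32, mm along the optical axis (not along the pixel's ray), 0 where there is no reading), "fx", "fy", "cx", "cy" (pixels), "extrinsics" (4x4, takes a point from camera to world coordinates). Camera axes: x right, y up, looking along -z (the intrinsics and any distortion apply to the point x, -y, -z); pixel columns grow to the right and rows downward; lengths in mm; the calibration is good to about 2 mm. A picture is of the moment at which its call begins.
- job_done(): hands the job in; it is judged then, once.
The state is a dict: "t": time; "joints": joint angles; "qvel": joint speeds; "tau": joint torques, N m; "eef_pos": TCP position; "tcp_rot": TCP orientation; "ft_force": force on the tool from outside, world axes, zero at the start; "moment": the same for the moment, N m; "opening": opening from 0.0 (shut) to 1.0 (fully open); "grip_force": force on a finger pad.
Only numpy, scipy, OpenCV 4.12 (cv2) and the standard library are available. Lean on these libraries where they do the work, as an engineer would, in place of code of your own. Each camera call takes 0.05 s, during which the arm holds its last target. There are 200 camera calls.

### The job

One of the three things that live on the cork mats (cave hide, glass dome or black dish) has been left out in front of the little cabinet, in the way of its door. Slide it along the shelf board, without lifting or tipping it, onto the middle of the empty cork mat inside, leaving everything else where it stands; then swing the door fully shut and let go.

Things in the scene. Friction and masses are not known exactly. Their poses are not given: they have to be found in the camera images.
- cabinet: open-topped low cabinet of white painted wood, fixed, on a grey shelf board 15 mm thick that also runs on in front of it. Origin at the board's underside, on the table; board top at z=15 mm; the front opening faces the cabinet's +y. In its frame: board x -180..180, y -120..250 mm; inner side walls at x=-165 and x=+165, inner back wall at y=-108, walls end at y=+100 and are 95 mm high above the table; the shut door fills y=103..117 mm
- door (a joint): swing door of white painted wood, rad: 0 shut, grows as it opens outward to the cabinet's +y, 2.0 at most; stays where it is left (stiff hinge, moved by about 2 N or less at 200 mm from the hinge). Panel 330 mm wide, 80 mm high (z 19 to 99 mm above the table), 14 mm thick
- door_hinge (a point): point on the door's upright hinge line, at the cabinet's -x front corner (cabinet frame x=-165, y=117 mm). Shut, the door runs from here along the cabinet's +x; open by an angle a it runs along the cabinet's +x turned by a anticlockwise seen from above. The panel's outer face lies on that line, its 14 mm thickness on the inner side (towards the cabinet when shut)
- door_handle (a point): grip point of the small steel knob on the door's outer face 300 mm from the hinge line, 35 mm off the face
- mat0: cork mat, flat disc 88 mm across, about 1 mm thick, fixed; origin at its centre. The three mats look alike and lie side by side in the cabinet, any of them may be the empty one
- mat1: cork mat like mat0
- mat2: cork mat like mat0
- cave: ceramic cave hide, terracotta brown dome with a dark arched mouth, 74 mm across, 57 mm high, sides upright to 26 mm; origin at the centre of its underside; about 0.3 kg, loose
- dome: clear glass dome cover with a glass knob on top, 74 mm across, 62 mm high, sides upright to 28 mm; origin at the centre of its underside; about 0.22 kg, loose
- dish: round black plastic feeding dish, open on top, 74 mm across the rim, 70 mm at the foot, 30 mm high; origin at the centre of its underside; about 0.12 kg, loose
- rack: white slotted rack 90 x 44 x 45 mm high standing at the back of the cabinet, fixed; origin at the centre of its underside
- tong: slim steel tong with grey rubber tips, standing upright and loose in the rack's middle slot, tips 134 mm above its foot and 157 mm above the table; origin at the foot; leave alone
- spoon: small stainless spoon 117 mm long, lying loose at the back of the cabinet beside the rack; origin near its middle; leave alone
Not all that is in view belongs to the job. Leave any blue or yellow look-alike of the cave alone.

How it is judged (in metres and radians):
On the way:
1. with the door still open, a thing stands on each of the three mats (horizontal distance between any of cave, dome, dish and mat0 below 0.02 m and horizontal distance between any of cave, dome, dish and mat1 below 0.02 m and horizontal distance between any of cave, dome, dish and mat2 below 0.02 m and value of joint door above 0.7 rad), for 0.2 s.
At the end, for the whole second after the job is handed in: each of the three mats carries one thing, centre within 20 mm of the mat's centre, upright and at rest; the door is shut to within 0.05 rad; spoon and tong are within 25 mm of where they were (horizontal distance between any of cave, dome, dish and mat0 below 0.02 m and horizontal distance between any of cave, dome, dish and mat1 below 0.02 m and horizontal distance between any of cave, dome, dish and mat2 below 0.02 m and value of joint door below 0.05 rad and angle between each of cave, dome, dish's own z axis and vertical below 0.1 rad and linear speed of each of cave, dome, dish below 0.02 m/s and distance of each of spoon, tong from where it was at the start of the episode below 0.025 m); the robot touches nothing.
It fails at once if cave, dome or dish lifted (15 mm or more off the board) (height (world z) of any of cave, dome, dish above 0.03 m).
It fails at once if cave, dome or dish tipped by more than 0.35 rad (angle between any of cave, dome, dish's own z axis and vertical above 0.35 rad).
It fails at once if a thing that already stood on its mat moved by more than 20 mm (not (distance of each of cave, dome from where it was at the start of the episode below 0.02 m or distance of each of cave, dish from where it was at the start of the episode below 0.02 m or distance of each of dome, dish from where it was at the start of the episode below 0.02 m)).
It fails at once if spoon or tong moved by more than 25 mm, or the tong tipped by more than 0.35 rad (distance of any of spoon, tong from where it was at the start of the episode above 0.025 m or angle between tong's own z axis and vertical above 0.35 rad).
It also fails if it takes over 72 s, if anything falls off the work surface, if the arm or the gripper's body presses on something with over 40 N, if the wrist force passes 120 N, or if a joint passes its speed limit or range.

## Working session

There is one attempt and no reset: what is moved stays moved. The work goes in short steps, Python scripts to look and compute and a tool call to move; the robot and the scene stay as the last step left them, time stands still between calls to the robot, and variables do not carry over. Pictures are saved under pics/ and viewed, at most 10 in all, crops included, and the job is handed in when it is done.

Besides the shell and the picture viewer there is one more tool, called after "Request:" by a JSON object that holds its "name" and its "arguments", one argument or row to a line. arm_command: Moves the arm, as the interface text tells. Its arguments: {"type":"object","properties":{"deltas":{"type":"array"},"gripper":{"type":"number"}},"required":["deltas"]}

```bash
mkdir -p pics; ls
cat > h.py <<'E'
import numpy as np, cv2
from cell import state, read_camera, job_done
def shot(n,save=None):
    c=read_camera(n)
    if save: cv2.imwrite('pics/'+save,c['color'][:,:,::-1])
    return c
def cloud(c):
    z=c['range_z']; v,u=np.mgrid[:z.shape[0],:z.shape[1]]
    P=np.stack([(u-c['cx'])/c['fx']*z,-(v-c['cy'])/c['fy']*z,-z],-1)
    E=np.array(c['extrinsics']); W=P@E[:3,:3].T+E[:3,3]; W[z==0]=np.nan
    return W
E
python3 - <<'E'
from h import *
import pickle
for n in('top','side'):
    c=shot(n,n+'0.png'); pickle.dump(c,open(n+'0.pkl','wb')); print(n,{k:c[k] for k in c if k not in('color','range_z')})
print(state())
E
```

```text
pics
top {'fx': 427.0680935673742, 'fy': 427.0680935673742, 'cx': 278.4074071898545, 'cy': 208.0807068723234, 'extrinsics': array([[-2.03545532e-02,  9.96011862e-01, -8.68680821e-02,
         4.78713582e+02],
       [-9.99601623e-01, -2.19728655e-02, -1.77141036e-02,
         1.00341336e+02],
       [-1.95521980e-02,  8.64729131e-02,  9.96062321e-01,
         8.04324978e+02],
       [ 0.00000000e+00,  0.00000000e+00,  0.00000000e+00,
         1.00000000e+00]])}
side {'fx': 513.4110402255969, 'fy': 513.4110402255969, 'cx': 278.0068137778793, 'cy': 207.08489898440376, 'extrinsics': array([[-7.78729477e-01,  4.01097122e-01, -4.82391439e-01,
         9.24474099e+01],
       [-6.27177801e-01, -4.79206045e-01,  6.14011053e-01,
         6.70761930e+02],
       [ 1.51131720e-02,  7.80693708e-01,  6.24731084e-01,
         6.75423894e+02],
       [ 0.00000000e+00,  0.00000000e+00,  0.00000000e+00,
         1.00000000e+00]])}
{'t': 0.1, 'joints': array([-1.44458790e+00,  4.91478879e-01,  1.55937063e+00,  1.74290230e-05,
        1.09170291e+00, -1.05616269e-01]), 'qvel': array([ 0.00193069, -0.0018686 , -0.00289455,  0.00172593, -0.00133262,
       -0.00020228]), 'tau': array([ 4.18399679e-03, -6.13622618e+01, -2.58606631e+01,  6.93655224e-02,
        4.69746091e-02, -5.49520723e-05]), 'eef_pos': array([ 143.58830399, -608.08865859,  233.13900949]), 'tcp_rot': array([-3.14063987e+00, -1.16551280e-04,  2.31816597e-01]), 'ft_force': array([ 0.41859318,  0.54321004, -0.55473843]), 'moment': array([-0.03722087,  0.01245318, -0.04665757]), 'grip_force': 0.0, 'opening': 0.9981068761245565}
```

View pics/top0.png

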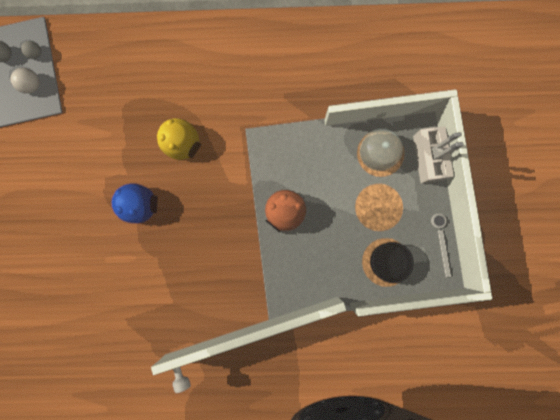

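View pics/side0.png

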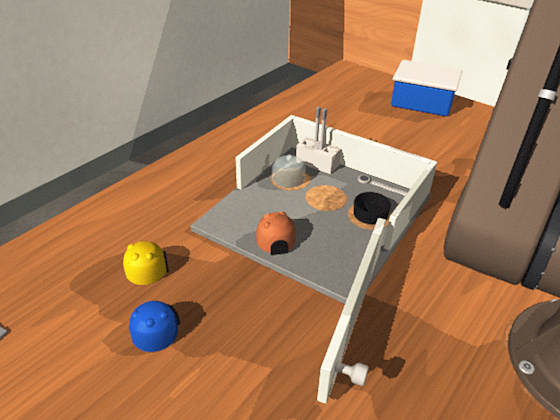

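The top image shows the terracotta cave at (286,210) in front of the cabinet, and the middle mat at (380,207) is empty. The dome is at (382,150), the dish at (391,262), the open door runs from (345,305) to (155,370), and the knob is at (180,380). 

Things that could be taken for the cave: blue (134,203), yellow (178,140) and terracotta (286,210). I choose the terracotta one. Next I measure and check a crop.

Run:
```python
from h import *
import pickle
c=pickle.load(open('top0.pkl','rb')); W=cloud(c); I=c['color'].astype(int)
cv2.imwrite('pics/crop0.png',cv2.resize(c['color'][90:400,140:500,::-1],None,fx=2,fy=1.9))
hsv=cv2.cvtColor(c['color'],cv2.COLOR_RGB2HSV)
def near(u,v,r): 
    V,U=np.mgrid[:420,:560]; return (U-u)**2+(V-v)**2<r*r
def circ(m,name):
    p=W[m&~np.isnan(W[...,2])][:,:2].astype(np.float32)
    q=np.percentile(W[m][:,2],[2,50,98])
    (x,y),r=cv2.minEnclosingCircle(p); print(name,len(p),(x,y),r,'mean',p.mean(0),'z',q)
z=W[...,2]
for n,u,v in(('cave',286,210),('dome',382,150),('dish',391,262)):
    circ(near(u,v,27)&(z>24)&(z<90),n)
print('empty mat'); m=near(380,207,32)&(hsv[...,1]>80)&(z<25)&(hsv[...,0]<25); circ(m,'mat')
for n,u,v in(('matdome',380,155),('matdish',385,262)):
    circ(near(u,v,34)&(hsv[...,1]>80)&(z<22)&(hsv[...,0]<25),n)
# wall top, door top
wall=(z>91)&(z<103)&(hsv[...,1]<60)
n,l,s,ce=cv2.connectedComponentsWithStats(wall.astype(np.uint8))
for i in range(1,n):
    if s[i,4]>40:
        p=W[l==i][:,:2].astype(np.float32); r=cv2.minAreaRect(p)
        print(s[i],np.percentile(W[l==i][:,2],[5,50,95]).round(1),r, cv2.boxPoints(r).round(0).tolist())
m=near(180,382,14)&(z>25); print('knob',W[m][:,:3].mean(0),W[m].min(0),W[m].max(0))
for u,v in((328,108),(456,95),(490,297),(357,312),(345,300),(246,130),(268,318),(153,371)): print((u,v),W[v-2:v+3,u-2:u+3].reshape(-1,3).round(0)[[0,12,24]].tolist())
```

```text
cave 1344 (540.3719482421875, 103.63583374023438) 39.091102600097656 mean [539.143   102.08624] z [41.070065   64.56496549 72.9296593 ]
dome 1390 (648.6246948242188, -74.44852447509766) 36.998443603515625 mean [643.9842   -70.157585] z [28.31980114 59.12698091 74.39353635]
dish 504 (444.6204528808594, -84.44636535644531) 36.89202880859375 mean [443.79968 -89.36716] z [24.55069272 43.49726293 46.83971086]
empty mat
mat 1807 (545.8087158203125, -77.37158203125) 58.15005874633789 mean [545.61725 -70.68172] z [13.35697341 16.14702229 18.65483046]
matdome 449 (631.0159912109375, -72.18254089355469) 53.962032318115234 mean [615.6748  -72.64117] z [13.14907226 16.10480569 19.28317132]
matdish 540 (453.556640625, -78.59000396728516) 52.860389709472656 mean [449.07834  -58.933685] z [13.36096342 16.18342041 18.90554619]
[ 328   90  164  226 3394] [92.3 94.7 96.7] ((549.0635986328125, -103.010009765625), (354.1847229003906, 220.68553161621094), 6.023563385009766) [[361.0, -12.0], [385.0, -231.0], [737.0, -194.0], [714.0, 25.0]]
[ 152  302  194   73 1870] [ 95.5  98.9 100.9] ((329.3349914550781
[... 191 characters left out ...]
 [240.56964572 267.7629932   64.34902684] [277.06183639 295.19082715  86.16023261]
(328, 108) [[744.0, 19.0, 0.0], [710.0, 25.0, 92.0], [705.0, 22.0, 97.0]]
(456, 95) [[730.0, -189.0, 94.0], [727.0, -192.0, 93.0], [755.0, -234.0, 0.0]]
(490, 297) [[392.0, -224.0, 95.0], [388.0, -227.0, 96.0], [372.0, -275.0, -0.0]]
(357, 312) [[368.0, -12.0, 73.0], [368.0, -12.0, 95.0], [364.0, -15.0, 93.0]]
(345, 300) [[381.0, 1.0, 18.0], [377.0, -3.0, 13.0], [374.0, -7.0, 14.0]]
(246, 130) [[705.0, 178.0, 0.0], [698.0, 173.0, 11.0], [693.0, 169.0, 14.0]]
(268, 318) [[349.0, 142.0, -1.0], [345.0, 138.0, -1.0], [346.0, 133.0, 28.0]]
(153, 371) [[257.0, 355.0, 1.0], [281.0, 321.0, 99.0], [278.0, 317.0, 99.0]]
```

View pics/crop0.png

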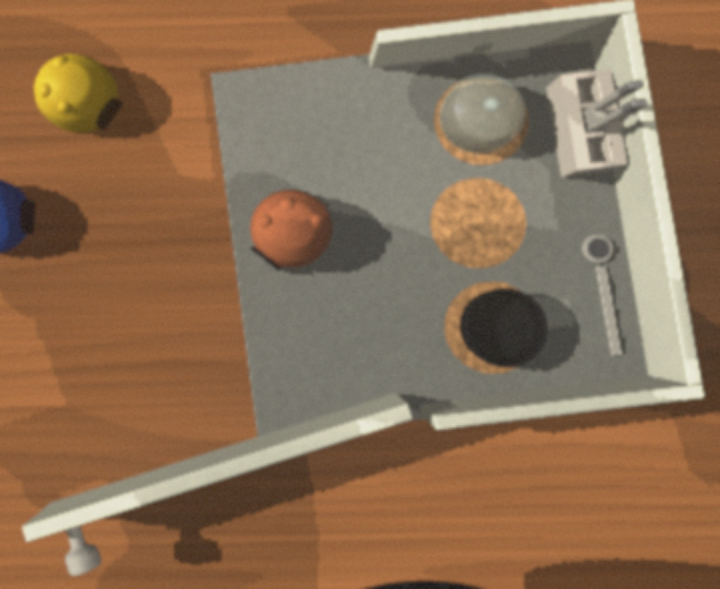

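The crop confirms it: the terracotta cave is at crop (291,228), its mouth faces down-left, and blue and yellow are outside the board. The fits agree with the given sizes:

| Quantity | Value (world, mm) |
|---|---|
| Cabinet origin | (548,-93), turned 6° |
| Hinge | (372,6) |
| Door | about 1.77 rad open |
| Cave | about (540,103) |
| Empty mat | about (546,-71) |

Next I go above the cave with the jaws closing along the cabinet's y.

Request:
{"name": "arm_command", "arguments": {
  "deltas": [
    {"dx": 0.0198, "dy": 0.0356, "yaw": -0.36},
    {"dx": 0.0198, "dy": 0.0356, "yaw": -0.36},
    {"dx": 0.0198, "dy": 0.0356, "yaw": -0.36},
    {"dx": 0.0198, "dy": 0.0356, "yaw": -0.36},
    {"dx": 0.0198, "dy": 0.0356, "yaw": -0.36},
    {"dx": 0.0198, "dy": 0.0356, "yaw": -0.36},
    {"dx": 0.0198, "dy": 0.0356, "yaw": -0.36},
    {"dx": 0.0198, "dy": 0.0356, "yaw": -0.36},
    {"dx": 0.0198, "dy": 0.0356, "yaw": -0.36},
    {"dx": 0.0198, "dy": 0.0356, "yaw": -0.36},
    {"dx": 0.0198, "dy": 0.0356, "yaw": -0.36},
    {"dx": 0.0198, "dy": 0.0356, "yaw": -0.36},
    {"dx": 0.0198, "dy": 0.0356, "yaw": -0.36},
    {"dx": 0.0198, "dy": 0.0356, "yaw": -0.36},
    {"dx": 0.0198, "dy": 0.0356, "yaw": -0.36},
    {"dx": 0.0198, "dy": 0.0356, "yaw": -0.36},
    {"dx": 0.0198, "dy": 0.0356, "yaw": -0.36},
    {"dx": 0.0198, "dy": 0.0356, "yaw": -0.36},
    {"dx": 0.0198, "dy": 0.0356, "yaw": -0.36},
    {"dx": 0.0198, "dy": 0.0356, "yaw": -0.36}
  ],
  "gripper": 0.095
}}

```text
$.deltas[0]: bad value
```

Run:
```python
from h import *
import pickle
c=shot('wrist','w1.png'); pickle.dump(c,open('w1.pkl','wb')); W=cloud(c); z=W[...,2]
s=state(); print(s['t'],s['eef_pos'],s['tcp_rot'],s['joints'])
hsv=cv2.cvtColor(c['color'],cv2.COLOR_RGB2HSV)
d=np.hypot(W[...,0]-540,W[...,1]-103)
m=(d<55)&(z>20)&(z<80); p=W[m][:,:2].astype(np.float32)
(x,y),r=cv2.minEnclosingCircle(p); print('cave',len(p),x,y,r,p.mean(0),np.percentile(W[m][:,2],[2,50,99]),p.min(0),p.max(0))
d=np.hypot(W[...,0]-546,W[...,1]+71)
m=(d<48)&(z>12)&(z<20)&(hsv[...,1]>80); print('mat',m.sum(),W[m].mean(0) if m.any() else '')
```

```text
0.15 [ 143.57893062 -608.12274086  233.20603979] [-3.14077311e+00 -8.42558685e-05  2.31800644e-01] [-1.44460242e+00  4.91411709e-01  1.55929719e+00 -2.93247790e-06
  1.09170762e+00 -1.05605416e-01]<stdin>:8: RuntimeWarning: Mean of empty slice.
  ret = um.true_divide(
Traceback (most recent call last):
IndexError: index -1 is out of bounds for axis 0 with size 0
```

View pics/w1.png

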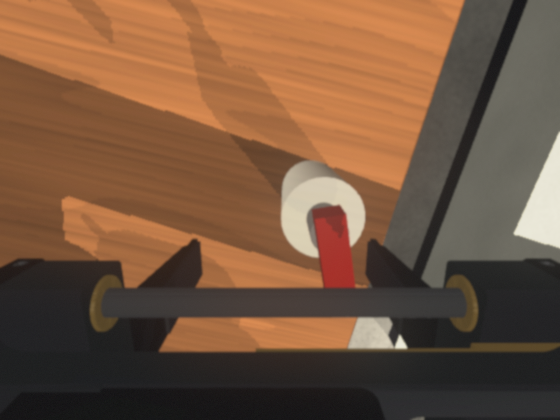

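The move was refused, probably because "dz" was missing, so this wrist picture only shows the start pose (a white cup with a red stick at (322,210)), which is not part of the job. I resend with all fields.

Request:
{"name": "arm_command", "arguments": {
  "deltas": [
    {"dx": 0.0198, "dy": 0.0356, "dz": 0.0, "yaw": -0.36},
    {"dx": 0.0198, "dy": 0.0356, "dz": 0.0, "yaw": -0.36},
    {"dx": 0.0198, "dy": 0.0356, "dz": 0.0, "yaw": -0.36},
    {"dx": 0.0198, "dy": 0.0356, "dz": 0.0, "yaw": -0.36},
    {"dx": 0.0198, "dy": 0.0356, "dz": 0.0, "yaw": -0.36},
    {"dx": 0.0198, "dy": 0.0356, "dz": 0.0, "yaw": -0.36},
    {"dx": 0.0198, "dy": 0.0356, "dz": 0.0, "yaw": -0.36},
    {"dx": 0.0198, "dy": 0.0356, "dz": 0.0, "yaw": -0.36},
    {"dx": 0.0198, "dy": 0.0356, "dz": 0.0, "yaw": -0.36},
    {"dx": 0.0198, "dy": 0.0356, "dz": 0.0, "yaw": -0.36},
    {"dx": 0.0198, "dy": 0.0356, "dz": 0.0, "yaw": -0.36},
    {"dx": 0.0198, "dy": 0.0356, "dz": 0.0, "yaw": -0.36},
    {"dx": 0.0198, "dy": 0.0356, "dz": 0.0, "yaw": -0.36},
    {"dx": 0.0198, "dy": 0.0356, "dz": 0.0, "yaw": -0.36},
    {"dx": 0.0198, "dy": 0.0356, "dz": 0.0, "yaw": -0.36},
    {"dx": 0.0198, "dy": 0.0356, "dz": 0.0, "yaw": -0.36},
    {"dx": 0.0198, "dy": 0.0356, "dz": 0.0, "yaw": -0.36},
    {"dx": 0.0198, "dy": 0.0356, "dz": 0.0, "yaw": -0.36},
    {"dx": 0.0198, "dy": 0.0356, "dz": 0.0, "yaw": -0.36},
    {"dx": 0.0198, "dy": 0.0356, "dz": 0.0, "yaw": -0.36}
  ],
  "gripper": 0.095
}}

```text
t: 2.15
eef_pos: [540.1, 105.4, 233.5]
tcp_rot: [3.141, 0.0, 0.106]
ft_force: [0.1, -0.8, -0.2]
opening: 0.998
grip_force: 0.0
```

```bash
cat > m.py <<'E'
from h import *
import pickle,sys
c=shot('wrist',sys.argv[1]+'.png'); pickle.dump(c,open(sys.argv[1]+'.pkl','wb')); W=cloud(c); z=W[...,2]
s=state(); print(s['t'],s['eef_pos'],s['tcp_rot'],s['joints'])
hsv=cv2.cvtColor(c['color'],cv2.COLOR_RGB2HSV)
d=np.hypot(W[...,0]-540,W[...,1]-103)
m=(d<55)&(z>20)&(z<80)
if m.any():
    p=W[m][:,:2].astype(np.float32)
    (x,y),r=cv2.minEnclosingCircle(p); print('cave',len(p),x,y,r,p.mean(0),np.percentile(W[m][:,2],[2,50,99]),p.min(0),p.max(0))
d=np.hypot(W[...,0]-546,W[...,1]+71)
m=(d<48)&(z>12)&(z<20)&(hsv[...,1]>80); print('mat',m.sum(),W[m].mean(0) if m.any() else '')
E
python3 m.py w2
```

```text
2.2 [542.38404709 109.19681035 233.48393936] [-3.14048371e+00 -1.58088691e-03  1.06941614e-01] [7.87467374e-02 3.88767906e-01 1.73750991e+00 1.35842503e-03
 1.01376625e+00 1.54188331e+00]
cave 3619 543.096435546875 104.72794342041016 39.411376953125 [549.6169  104.45233] [36.23538512 65.48301813 73.01293707] [505.47458  66.55588] [581.4632  140.44153]
mat 4217 [548.53166574 -69.39420522  16.45702935]
```

View pics/w2.png

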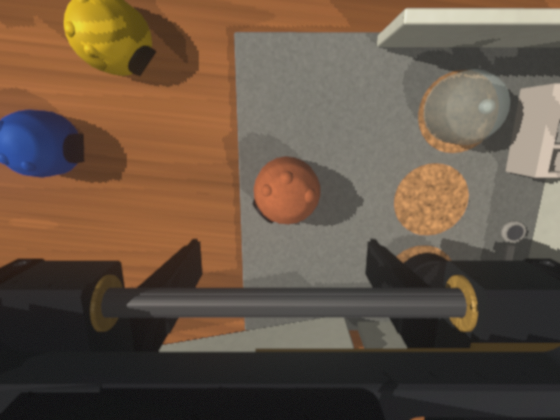

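The wrist image shows the terracotta cave at (287,190), between the jaw directions, and the empty mat at (432,198). It agrees with the top view to about 2 mm. I descend.

Request:
{"name": "arm_command", "arguments": {
  "deltas": [
    {"dx": 0.001, "dy": 0, "dz": 0, "yaw": 0},
    {"dx": 0, "dy": 0, "dz": 0, "yaw": 0},
    {"dx": 0, "dy": 0, "dz": -0.016, "yaw": 0},
    {"dx": 0, "dy": 0, "dz": -0.016, "yaw": 0},
    {"dx": 0, "dy": 0, "dz": -0.016, "yaw": 0},
    {"dx": 0, "dy": 0, "dz": -0.016, "yaw": 0},
    {"dx": 0, "dy": 0, "dz": -0.016, "yaw": 0},
    {"dx": 0, "dy": 0, "dz": -0.016, "yaw": 0},
    {"dx": 0, "dy": 0, "dz": -0.016, "yaw": 0},
    {"dx": 0, "dy": 0, "dz": -0.016, "yaw": 0},
    {"dx": 0, "dy": 0, "dz": -0.016, "yaw": 0},
    {"dx": 0, "dy": 0, "dz": -0.016, "yaw": 0},
    {"dx": 0, "dy": 0, "dz": -0.016, "yaw": 0},
    {"dx": 0, "dy": 0, "dz": -0.01, "yaw": 0},
    {"dx": 0, "dy": 0, "dz": -0.006, "yaw": 0},
    {"dx": 0, "dy": 0, "dz": 0, "yaw": 0},
    {"dx": 0, "dy": 0, "dz": 0, "yaw": 0}
  ]
}}

```text
t: 3.9
eef_pos: [540.8, 103.5, 42.1]
tcp_rot: [3.141, -0.0, 0.106]
ft_force: [-0.5, 0.7, -0.4]
opening: 0.999
grip_force: 0.0
```

Request:
{"name": "arm_command", "arguments": {
  "deltas": [
    {"dx": 0, "dy": 0, "dz": -0.003, "yaw": 0},
    {"dx": 0, "dy": 0, "dz": 0, "yaw": 0},
    {"dx": 0, "dy": 0, "dz": 0, "yaw": 0}
  ]
}}

```text
t: 4.2
eef_pos: [540.6, 103.8, 38.9]
tcp_rot: [3.141, -0.0, 0.106]
ft_force: [-0.2, -0.8, 0.2]
opening: 0.996
grip_force: 0.0
```

Request:
{"name": "arm_command", "arguments": {
  "deltas": [
    {"dx": 0, "dy": 0, "dz": 0, "yaw": 0},
    {"dx": 0, "dy": 0, "dz": 0, "yaw": 0},
    {"dx": 0, "dy": 0, "dz": 0, "yaw": 0},
    {"dx": 0, "dy": 0, "dz": 0, "yaw": 0},
    {"dx": 0, "dy": 0, "dz": 0, "yaw": 0},
    {"dx": 0, "dy": 0, "dz": 0, "yaw": 0},
    {"dx": 0, "dy": 0, "dz": 0, "yaw": 0},
    {"dx": 0, "dy": 0, "dz": 0, "yaw": 0}
  ],
  "gripper": 0.065
}}

```text
t: 5.0
eef_pos: [540.6, 103.7, 38.7]
tcp_rot: [3.141, -0.0, 0.106]
ft_force: [0.1, -0.5, 1.3]
opening: 0.772
grip_force: 30.0
```

The grip holds at 73.4 mm, which matches the cave. I slide it along the board with a 1.5 mm allowance for the mat's edge.

Request:
{"name": "arm_command", "arguments": {
  "deltas": [
    {"dx": 0.0003, "dy": -0.005, "dz": 0, "yaw": 0},
    {"dx": 0.0003, "dy": -0.01, "dz": 0, "yaw": 0},
    {"dx": 0.0003, "dy": -0.01, "dz": 0, "yaw": 0},
    {"dx": 0.0003, "dy": -0.01, "dz": 0, "yaw": 0},
    {"dx": 0.0003, "dy": -0.01, "dz": 0, "yaw": 0},
    {"dx": 0.0003, "dy": -0.01, "dz": 0, "yaw": 0},
    {"dx": 0.0003, "dy": -0.01, "dz": 0, "yaw": 0},
    {"dx": 0.0003, "dy": -0.01, "dz": 0, "yaw": 0},
    {"dx": 0.0003, "dy": -0.01, "dz": 0.0015, "yaw": 0},
    {"dx": 0.0003, "dy": -0.01, "dz": 0, "yaw": 0},
    {"dx": 0.0003, "dy": -0.01, "dz": 0, "yaw": 0},
    {"dx": 0.0003, "dy": -0.01, "dz": 0, "yaw": 0},
    {"dx": 0.0003, "dy": -0.01, "dz": 0, "yaw": 0},
    {"dx": 0.0003, "dy": -0.01, "dz": 0, "yaw": 0},
    {"dx": 0.0003, "dy": -0.01, "dz": 0, "yaw": 0},
    {"dx": 0.0003, "dy": -0.01, "dz": 0, "yaw": 0},
    {"dx": 0.0003, "dy": -0.01, "dz": 0, "yaw": 0},
    {"dx": 0.0003, "dy": -0.009, "dz": 0, "yaw": 0},
    {"dx": 0, "dy": 0, "dz": 0, "yaw": 0},
    {"dx": 0, "dy": 0, "dz": 0, "yaw": 0}
  ]
}}

```text
t: 7.0
eef_pos: [545.9, -70.4, 40.1]
tcp_rot: [3.142, 0.0, 0.106]
ft_force: [-0.6, -0.4, -1.8]
opening: 0.779
grip_force: 30.0
```

Run:
```python
from h import *
a=shot('top')['color'];b=shot('side')['color']
cv2.imwrite('pics/s3.png',np.hstack([cv2.resize(a[80:330,300:510],None,fx=1.9,fy=1.9),cv2.resize(b[90:300,180:450],(390,475))])[:,:,::-1])
s=state();print(s['eef_pos'],s['ft_force'],s['joints'])
```

```text
[545.93571661 -69.98648045  40.14331837] [-0.14297895 -0.66545819 -3.39426158] [-2.47496513e-01  6.57620147e-01  1.90772349e+00 -8.65215872e-05
  5.76383774e-01  1.21696868e+00]
```

View pics/s3.png

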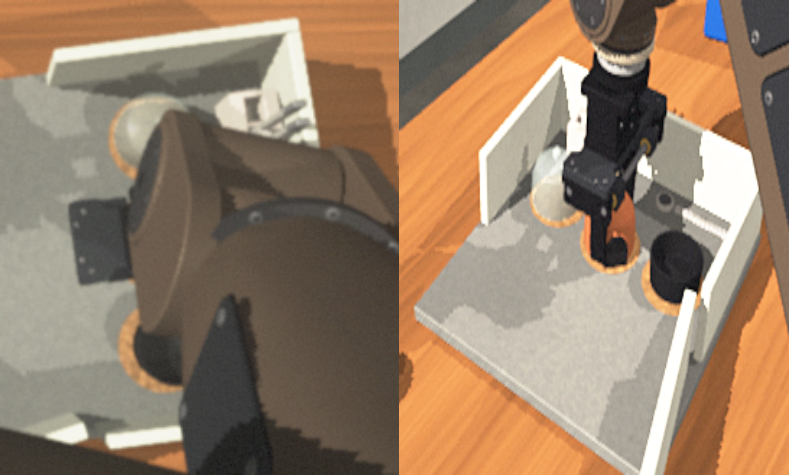

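The cave stands on the middle mat, with mat rim visible round its foot at (610,265) in the picture. The dome and dish are untouched. I lower 1 mm, open, and rise.

Request:
{"name": "arm_command", "arguments": {
  "deltas": [
    {"dx": 0, "dy": 0, "dz": -0.001, "yaw": 0},
    {"dx": 0, "dy": 0, "dz": 0, "yaw": 0}
  ]
}}

```text
t: 7.3
eef_pos: [545.9, -69.9, 39.0]
tcp_rot: [-3.142, 0.0, 0.107]
ft_force: [0.8, 0.3, -2.5]
opening: 0.774
grip_force: 30.0
```

Request:
{"name": "arm_command", "arguments": {
  "deltas": [
    {"dx": 0, "dy": 0, "dz": 0, "yaw": 0},
    {"dx": 0, "dy": 0, "dz": 0, "yaw": 0},
    {"dx": 0, "dy": 0, "dz": 0, "yaw": 0},
    {"dx": 0, "dy": 0, "dz": 0, "yaw": 0},
    {"dx": 0, "dy": 0, "dz": 0, "yaw": 0},
    {"dx": 0, "dy": 0, "dz": 0, "yaw": 0},
    {"dx": 0, "dy": 0, "dz": 0.005, "yaw": 0},
    {"dx": 0, "dy": 0, "dz": 0.01, "yaw": 0},
    {"dx": 0, "dy": 0, "dz": 0.02, "yaw": 0},
    {"dx": 0, "dy": 0, "dz": 0.02, "yaw": 0},
    {"dx": 0, "dy": 0, "dz": 0.03, "yaw": 0},
    {"dx": 0, "dy": 0, "dz": 0.03, "yaw": 0},
    {"dx": 0, "dy": 0, "dz": 0.03, "yaw": 0},
    {"dx": 0, "dy": 0, "dz": 0.03, "yaw": 0},
    {"dx": 0, "dy": 0, "dz": 0.02, "yaw": 0},
    {"dx": 0, "dy": 0, "dz": 0, "yaw": 0}
  ],
  "gripper": 0.095
}}

```text
t: 8.9
eef_pos: [546.7, -70.4, 237.6]
tcp_rot: [3.14, -0.005, 0.106]
ft_force: [0.8, -0.5, 0.0]
opening: 1.001
grip_force: 0.0
```

Request:
{"name": "arm_command", "arguments": {
  "deltas": [
    {"dx": -0.013, "dy": 0.019, "dz": 0, "yaw": 5.05},
    {"dx": -0.013, "dy": 0.019, "dz": 0, "yaw": 5.05},
    {"dx": -0.013, "dy": 0.019, "dz": 0, "yaw": 5.05},
    {"dx": -0.013, "dy": 0.019, "dz": 0, "yaw": 5.05},
    {"dx": -0.013, "dy": 0.019, "dz": 0, "yaw": 5.05},
    {"dx": -0.013, "dy": 0.019, "dz": 0, "yaw": 5.05},
    {"dx": -0.013, "dy": 0.019, "dz": 0, "yaw": 5.05},
    {"dx": -0.013, "dy": 0.019, "dz": 0, "yaw": 5.05},
    {"dx": -0.013, "dy": 0.019, "dz": 0, "yaw": 5.05},
    {"dx": -0.013, "dy": 0.019, "dz": 0, "yaw": 5.05},
    {"dx": -0.013, "dy": 0.019, "dz": 0, "yaw": 5.05},
    {"dx": -0.013, "dy": 0.019, "dz": 0, "yaw": 5.05},
    {"dx": -0.013, "dy": 0.019, "dz": 0, "yaw": 5.05},
    {"dx": -0.013, "dy": 0.019, "dz": 0, "yaw": 5.05},
    {"dx": -0.013, "dy": 0.019, "dz": 0, "yaw": 5.05},
    {"dx": -0.013, "dy": 0.019, "dz": 0, "yaw": 5.05},
    {"dx": -0.013, "dy": 0.019, "dz": 0, "yaw": 5.05},
    {"dx": -0.013, "dy": 0.019, "dz": 0, "yaw": 5.05},
    {"dx": -0.013, "dy": 0.019, "dz": 0, "yaw": 5.05},
    {"dx": -0.013, "dy": 0.019, "dz": 0, "yaw": 5.05}
  ],
  "gripper": 0.05
}}

```text
t: 10.9
eef_pos: [285.0, 310.1, 233.7]
tcp_rot: [-3.141, 0.0, 1.873]
ft_force: [0.7, -0.1, -0.5]
opening: 0.521
grip_force: 0.0
```

Request:
{"name": "arm_command", "arguments": {
  "deltas": [
    {"dx": 0, "dy": 0, "dz": 0, "yaw": 0},
    {"dx": 0, "dy": 0, "dz": 0, "yaw": 0},
    {"dx": 0, "dy": 0, "dz": 0, "yaw": 0}
  ]
}}

```text
t: 11.2
eef_pos: [286.1, 309.2, 233.9]
tcp_rot: [-3.141, 0.0, 1.867]
ft_force: [0.7, 0.4, 0.1]
opening: 0.525
grip_force: 0.0
```

Run:
```python
from h import *
a=shot('top')['color'];b=shot('wrist')['color']
cv2.imwrite('pics/s4.png',np.hstack([a[:,100:500],cv2.resize(b[:,:],(400,420))])[:,:,::-1])
s=state();print(s['eef_pos'],s['tcp_rot'],s['joints'])
```

```text
[286.34226455 309.13045211 234.05651099] [-3.14151057e+00  1.59459622e-04  1.86709624e+00] [ 6.66681921e-01  2.00403237e-01  2.02635683e+00 -1.50065971e-04
  9.14966827e-01  3.70473540e-01]
```

View pics/s4.png

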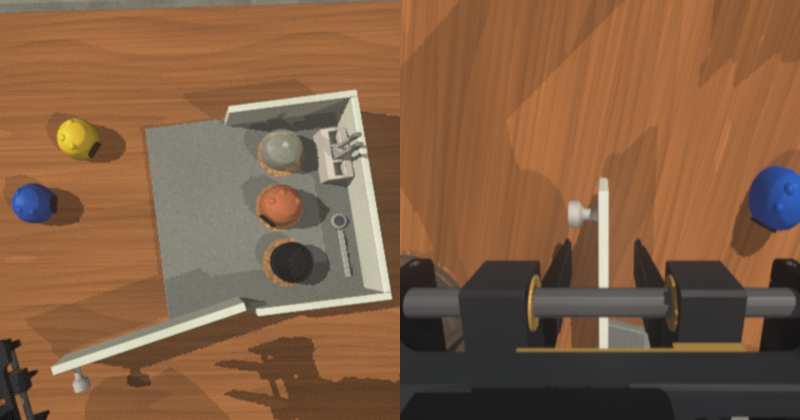

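The top view shows the cave centred on the middle mat at (280,206), with everything else in place. The wrist view shows the door panel at column 603, centred between the jaws, and the knob at (578,213). I lower so the jaws straddle the panel's top edge, with the fingertips above the knob.

Request:
{"name": "arm_command", "arguments": {
  "deltas": [
    {"dx": 0, "dy": 0, "dz": -0.02, "yaw": 0},
    {"dx": 0, "dy": 0, "dz": -0.02, "yaw": 0},
    {"dx": 0, "dy": 0, "dz": -0.02, "yaw": 0},
    {"dx": 0, "dy": 0, "dz": -0.02, "yaw": 0},
    {"dx": 0, "dy": 0, "dz": -0.02, "yaw": 0},
    {"dx": 0, "dy": 0, "dz": -0.01, "yaw": 0},
    {"dx": 0, "dy": 0, "dz": -0.01, "yaw": 0},
    {"dx": 0, "dy": 0, "dz": -0.005, "yaw": 0},
    {"dx": 0, "dy": 0, "dz": 0, "yaw": 0},
    {"dx": 0, "dy": 0, "dz": 0, "yaw": 0}
  ],
  "gripper": 0.036
}}

```text
t: 12.3
eef_pos: [286.2, 309.8, 109.5]
tcp_rot: [3.141, -0.0, 1.869]
ft_force: [0.4, 0.6, -1.0]
opening: 0.38
grip_force: 0.0
```

Run:
```python
import numpy as np
H=np.array([371.8,6]);b=np.radians(6)
a0=None
for i,a in enumerate(np.radians(np.linspace(101.2,41.2,21))):
    r=315; d=np.array([np.cos(a+b),np.sin(a+b)]);n=np.array([-d[1],d[0]])
    p=H+r*d-7*n
    if a0 is not None: print(i,(p-a0).round(1))
    a0=p
print(p)
```

```text
1 [16.   4.1]
2 [16.2  3.3]
3 [16.3  2.4]
4 [16.4  1.6]
5 [16.5  0.7]
6 [16.5 -0.2]
7 [16.5 -1. ]
8 [16.4 -1.9]
9 [16.3 -2.7]
10 [16.1 -3.6]
11 [15.9 -4.4]
12 [15.6 -5.3]
13 [15.3 -6.1]
14 [15.  -6.9]
15 [14.6 -7.6]
16 [14.2 -8.4]
17 [13.7 -9.1]
18 [13.2 -9.8]
19 [ 12.7 -10.5]
20 [ 12.1 -11.2]
[590.96011989 232.36881819]
```

Request:
{"name": "arm_command", "arguments": {
  "deltas": [
    {"dx": 0.008, "dy": 0.002, "dz": 0, "yaw": -1.5},
    {"dx": 0.016, "dy": 0.004, "dz": 0, "yaw": -3},
    {"dx": 0.016, "dy": 0.003, "dz": 0, "yaw": -3},
    {"dx": 0.016, "dy": 0.002, "dz": 0, "yaw": -3},
    {"dx": 0.016, "dy": 0.001, "dz": 0, "yaw": -3},
    {"dx": 0.016, "dy": 0, "dz": 0, "yaw": -3},
    {"dx": 0.016, "dy": -0.0005, "dz": 0, "yaw": -3},
    {"dx": 0.016, "dy": -0.0015, "dz": 0, "yaw": -3},
    {"dx": 0.016, "dy": -0.0025, "dz": 0, "yaw": -3},
    {"dx": 0.016, "dy": -0.003, "dz": 0, "yaw": -3},
    {"dx": 0.016, "dy": -0.004, "dz": 0, "yaw": -3},
    {"dx": 0.016, "dy": -0.005, "dz": 0, "yaw": -3},
    {"dx": 0.0155, "dy": -0.006, "dz": 0, "yaw": -3},
    {"dx": 0.015, "dy": -0.0065, "dz": 0, "yaw": -3},
    {"dx": 0.0148, "dy": -0.0073, "dz": 0, "yaw": -3},
    {"dx": 0.0144, "dy": -0.008, "dz": 0, "yaw": -3},
    {"dx": 0.0139, "dy": -0.0088, "dz": 0, "yaw": -3},
    {"dx": 0.0135, "dy": -0.0095, "dz": 0, "yaw": -3},
    {"dx": 0.0129, "dy": -0.0102, "dz": 0, "yaw": -3},
    {"dx": 0.0124, "dy": -0.0108, "dz": 0, "yaw": -3}
  ]
}}

```text
t: 14.3
eef_pos: [583.5, 237.7, 109.6]
tcp_rot: [3.141, -0.001, 0.844]
ft_force: [-0.5, 0.2, 0.6]
opening: 0.378
grip_force: 0.4
```

Request:
{"name": "arm_command", "arguments": {
  "deltas": [
    {"dx": 0, "dy": 0, "dz": 0, "yaw": 0},
    {"dx": 0, "dy": 0, "dz": 0, "yaw": 0}
  ]
}}

```text
t: 14.5
eef_pos: [582.4, 237.9, 109.2]
tcp_rot: [-3.142, 0.0, 0.848]
ft_force: [0.3, 0.7, 0.3]
opening: 0.376
grip_force: 0.0
```

```bash
cat > door.py <<'E'
from h import *
import sys
c=shot('top',sys.argv[1]+'.png'); W=cloud(c); z=W[...,2]
hsv=cv2.cvtColor(c['color'],cv2.COLOR_RGB2HSV)
wall=(z>94)&(z<104)&(hsv[...,1]<60)&(hsv[...,2]>120)
e=np.array([.9945,.1045]);n=np.array([-.1045,.9945])
q=(W[...,:2]-[548.2,-93.1]); X=q@e; Y=q@n
m=wall&(Y>103)&(X>-175)
p=W[m][:,:2].astype(np.float32); print(len(p)); 
r=cv2.minAreaRect(p); print(r,cv2.boxPoints(r).round(0).tolist())
vx,vy,x0,y0=cv2.fitLine(p,cv2.DIST_HUBER,0,.01,.01).ravel(); print('door deg',np.degrees(np.arctan2(vy,vx))%180-6)
s=state();print(s['t'],s['eef_pos'],s['tcp_rot'],s['ft_force'])
E
python3 door.py d1
```

```text
1263
((457.6322021484375, 97.795654296875), (252.189453125, 13.992252349853516), 49.928863525390625) [[371.0, 6.0], [382.0, -3.0], [544.0, 190.0], [533.0, 199.0]]
door deg 43.728035
14.55 [582.05591347 238.20188844 109.15851131] [-3.14145535e+00  3.12662445e-04  8.48556329e-01] [-1.08365636 -1.00810431 -0.09408317]
```

The door is now at about 44°. I keep straddling, slide inward along the panel to about r = 230 and close to about 4°.

Run:
```python
import numpy as np
H=np.array([371.8,6]);b=np.radians(6)
a0=np.array([582,238.2])
for i in range(1,21):
    s=i/20; a=np.radians(41.6*(1-s)+4*s); r=313-83*min(1,s*1.1)
    d=np.array([np.cos(a+b),np.sin(a+b)]);n=np.array([-d[1],d[0]])
    p=H+r*d-n*(12+6*s)
    print(i,(p-a0).round(1)); a0=p
print(p)
```

```text
1 [ 13.9 -20. ]
2 [  3.8 -10.8]
3 [  3.3 -10.9]
4 [  2.8 -10.9]
5 [  2.4 -10.8]
6 [  1.9 -10.8]
7 [  1.5 -10.7]
8 [  1.  -10.7]
9 [  0.6 -10.6]
10 [  0.2 -10.4]
11 [ -0.3 -10.3]
12 [ -0.7 -10.2]
13 [ -1.1 -10. ]
14 [-1.5 -9.8]
15 [-1.9 -9.6]
16 [-2.2 -9.4]
17 [-2.6 -9.2]
18 [-2.9 -9. ]
19 [ 0.4 -8. ]
20 [ 0.9 -7.8]
[601.43145039  28.21254131]
```

Request:
{"name": "arm_command", "arguments": {
  "deltas": [
    {"dx": 0.007, "dy": -0.01, "dz": 0, "yaw": -1.9},
    {"dx": 0.007, "dy": -0.01, "dz": 0, "yaw": -1.9},
    {"dx": 0.0038, "dy": -0.0108, "dz": 0, "yaw": -1.9},
    {"dx": 0.0033, "dy": -0.0109, "dz": 0, "yaw": -1.9},
    {"dx": 0.0028, "dy": -0.0109, "dz": 0, "yaw": -1.9},
    {"dx": 0.0024, "dy": -0.0108, "dz": 0, "yaw": -1.9},
    {"dx": 0.0019, "dy": -0.0108, "dz": 0, "yaw": -1.9},
    {"dx": 0.0015, "dy": -0.0107, "dz": 0, "yaw": -1.9},
    {"dx": 0.001, "dy": -0.0107, "dz": 0, "yaw": -1.9},
    {"dx": 0.0006, "dy": -0.0106, "dz": 0, "yaw": -1.9},
    {"dx": 0.0002, "dy": -0.0104, "dz": 0, "yaw": -1.9},
    {"dx": -0.0003, "dy": -0.0103, "dz": 0, "yaw": -1.9},
    {"dx": -0.0007, "dy": -0.0102, "dz": 0, "yaw": -1.9},
    {"dx": -0.0011, "dy": -0.01, "dz": 0, "yaw": -1.9},
    {"dx": -0.0015, "dy": -0.0098, "dz": 0, "yaw": -1.9},
    {"dx": -0.0019, "dy": -0.0096, "dz": 0, "yaw": -1.9},
    {"dx": -0.0022, "dy": -0.0094, "dz": 0, "yaw": -1.9},
    {"dx": -0.0026, "dy": -0.0092, "dz": 0, "yaw": -1.9},
    {"dx": -0.0029, "dy": -0.009, "dz": 0, "yaw": -1.9},
    {"dx": 0, "dy": -0.006, "dz": 0, "yaw": -1.9}
  ]
}}

```text
t: 16.55
eef_pos: [600.3, 37.2, 109.2]
tcp_rot: [3.142, 0.0, 0.182]
ft_force: [0.6, 0.7, 0.1]
opening: 0.379
grip_force: 0.4
```

Request:
{"name": "arm_command", "arguments": {
  "deltas": [
    {"dx": 0, "dy": 0, "dz": 0, "yaw": 0},
    {"dx": 0, "dy": 0, "dz": 0, "yaw": 0}
  ]
}}

```text
t: 16.75
eef_pos: [600.8, 37.9, 109.2]
tcp_rot: [3.141, 0.0, 0.185]
ft_force: [-0.9, 0.1, 0.1]
opening: 0.381
grip_force: 0.0
```

```bash
python3 door.py d2
```

```text
0
((0.0, 0.0), (0.0, 0.0), 0.0) [[0.0, 0.0], [0.0, 0.0], [0.0, 0.0], [0.0, 0.0]]Traceback (most recent call last):
  File "door.py", line 11, in <module>
    vx,vy,x0,y0=cv2.fitLine(p,cv2.DIST_HUBER,0,.01,.01).ravel(); print('door deg',np.degrees(np.arctan2(vy,vx))%180-6)
                ~~~~~~~~~~~^^^^^^^^^^^^^^^^^^^^^^^^^^^^
cv2.error: OpenCV(4.12.0) /io/opencv/modules/imgproc/src/linefit.cpp:50: error: (-215:Assertion failed) count > 0 in function 'fitLine2D_wods'
```

View pics/d2.png

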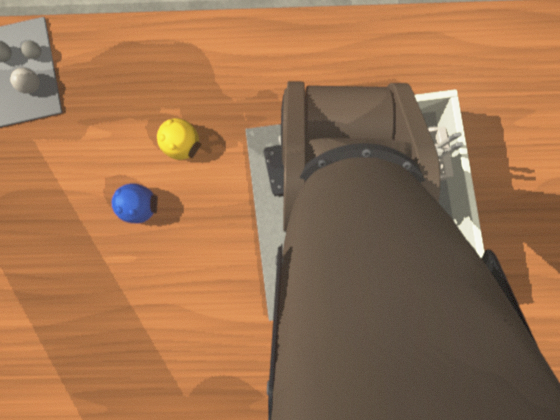

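The arm hides the door, but nothing sticks out past the arm's left side at column 270, so the door followed. I push the last part slowly and watch the force.

Request:
{"name": "arm_command", "arguments": {
  "deltas": [
    {"dx": 0, "dy": -0.004, "dz": 0, "yaw": -0.9},
    {"dx": 0, "dy": -0.004, "dz": 0, "yaw": -0.9},
    {"dx": 0, "dy": -0.004, "dz": 0, "yaw": -0.9},
    {"dx": 0, "dy": -0.004, "dz": 0, "yaw": -0.9},
    {"dx": 0, "dy": -0.003, "dz": 0, "yaw": -0.9},
    {"dx": 0, "dy": -0.002, "dz": 0, "yaw": 0},
    {"dx": 0, "dy": -0.002, "dz": 0, "yaw": 0},
    {"dx": 0, "dy": 0, "dz": 0, "yaw": 0}
  ]
}}

```text
t: 17.6
eef_pos: [600.7, 14.7, 109.1]
tcp_rot: [3.141, 0.0, 0.106]
ft_force: [-0.1, -0.3, -0.2]
opening: 0.382
grip_force: 0.0
```

Request:
{"name": "arm_command", "arguments": {
  "deltas": [
    {"dx": 0, "dy": -0.002, "dz": 0, "yaw": 0},
    {"dx": 0, "dy": -0.001, "dz": 0, "yaw": 0},
    {"dx": 0, "dy": 0, "dz": 0, "yaw": 0}
  ]
}}

```text
t: 17.9
eef_pos: [600.7, 12.6, 109.1]
tcp_rot: [-3.141, -0.0, 0.106]
ft_force: [0.6, 5.2, -0.5]
opening: 0.38
grip_force: 2.5
```

Request:
{"name": "arm_command", "arguments": {
  "deltas": [
    {"dx": 0, "dy": -0.001, "dz": 0, "yaw": 0},
    {"dx": 0, "dy": 0, "dz": 0, "yaw": 0}
  ]
}}

```text
t: 18.1
eef_pos: [600.7, 12.5, 109.1]
tcp_rot: [-3.14, -0.0, 0.106]
ft_force: [0.6, 12.3, 0.1]
opening: 0.38
grip_force: 5.6
```

That is a hard stop, so the door is shut. I centre the jaws off the panel, lift, and swing clear.

Request:
{"name": "arm_command", "arguments": {
  "deltas": [
    {"dx": 0, "dy": 0.004, "dz": 0, "yaw": 0},
    {"dx": 0, "dy": 0.006, "dz": 0, "yaw": 0},
    {"dx": 0, "dy": 0, "dz": 0, "yaw": 0},
    {"dx": 0, "dy": 0, "dz": 0, "yaw": 0},
    {"dx": 0, "dy": 0, "dz": 0.005, "yaw": 0},
    {"dx": 0, "dy": 0, "dz": 0.01, "yaw": 0},
    {"dx": 0, "dy": 0, "dz": 0.02, "yaw": 0},
    {"dx": 0, "dy": 0, "dz": 0.03, "yaw": 0},
    {"dx": 0, "dy": 0, "dz": 0.03, "yaw": 0},
    {"dx": 0, "dy": 0, "dz": 0.03, "yaw": 0},
    {"dx": -0.02, "dy": 0.03, "dz": 0, "yaw": 0},
    {"dx": -0.02, "dy": 0.03, "dz": 0, "yaw": 0},
    {"dx": -0.02, "dy": 0.03, "dz": 0, "yaw": 0},
    {"dx": -0.02, "dy": 0.03, "dz": 0, "yaw": 0},
    {"dx": -0.02, "dy": 0.03, "dz": 0, "yaw": 0},
    {"dx": -0.02, "dy": 0.03, "dz": 0, "yaw": 0},
    {"dx": -0.02, "dy": 0.03, "dz": 0, "yaw": 0},
    {"dx": -0.02, "dy": 0.03, "dz": 0, "yaw": 0},
    {"dx": -0.02, "dy": 0.03, "dz": 0, "yaw": 0},
    {"dx": -0.02, "dy": 0.03, "dz": 0, "yaw": 0}
  ]
}}

```text
t: 20.1
eef_pos: [399.9, 322.0, 235.2]
tcp_rot: [-3.141, -0.001, 0.106]
ft_force: [0.4, 0.7, 0.4]
opening: 0.382
grip_force: 0.0
```

Request:
{"name": "arm_command", "arguments": {
  "deltas": [
    {"dx": 0, "dy": 0, "dz": 0, "yaw": 0},
    {"dx": 0, "dy": 0, "dz": 0, "yaw": 0},
    {"dx": 0, "dy": 0, "dz": 0, "yaw": 0}
  ]
}}

```text
t: 20.4
eef_pos: [401.1, 320.5, 234.6]
tcp_rot: [3.142, -0.001, 0.106]
ft_force: [0.1, 0.2, 0.1]
opening: 0.38
grip_force: 0.0
```

```bash
python3 door.py d3
```

```text
1707
((536.5137939453125, 16.64340591430664), (329.244384765625, 14.4418306350708), 6.075762748718262) [[372.0, 6.0], [374.0, -8.0], [701.0, 27.0], [699.0, 41.0]]
door deg 0.12312889
20.45 [401.28507532 320.30633379 234.47071755] [ 3.14155348e+00 -3.90379598e-04  1.05038336e-01] [ 0.4619694  -0.35809268 -0.91850443]
```

View pics/d3.png

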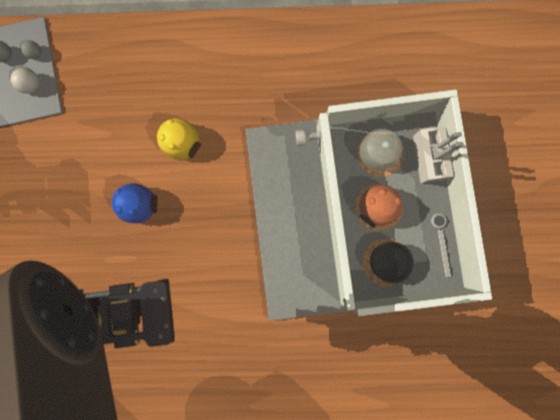

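The door is shut (0.1°, panel from (325,115) to (345,308)). The cave is on the middle mat at (382,206), the rest is untouched, and the arm is clear.

```bash
python3 -c "from cell import job_done; print(job_done())"
```

```text
the job is handed in; nothing more can be done
None
```

The cave hide now stands on the middle mat and the door is shut, measured at about 0.1°. The arm is clear, nothing else appears to have moved, and I handed the job in at about 20 s; the hand-in gave no verdict.

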